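Find and mark the balance point of a pendulum arm

TASK

Find the balance point of the weighted pendulum arm: lay it across the knife edge of the stand at its middle line and let go so that its heavy end tips down onto the rest post, then take hold of it again and shift it along the edge until, let go, it stays level on the edge. Only then set the small saddle marker astride the arm, right above the knife edge, and leave arm and marker balanced there. Do not disturb the two glass vials.

Things in the scene. Friction and masses are not known exactly. Their poses are not given: they have to be found in the camera images.
- pendulum: Pendulum arm, loose: bare-metal bar 320 long (x), 22 wide (y), 14 high (z), flat underside, dark head block at +x, black end cap at -160, thin black line across the top at the middle. Origin: middle of the underside, z up. 0.31 to 0.38 kg; hidden ballast puts its centre of mass 32 to 62 mm from the middle toward the head, different every time. Either way round on the stand will do.
- pendulum_head (a point): Centre of the underside of the arm's dark steel head block, 142 from the arm's middle: 36 long, 34 wide, 26 high, underside flush with the bar.
- stand: Knife-edge stand, fixed to the bench: aluminium base plate 64 (x) by 204 (y) by 12 high; in its middle an upright steel blade with the knife edge on top, and at y = +82 and -82 a rest post. The arm lies across the edge, along the stand's y axis, held only by friction. Origin: centre of the base's underside, z up.
- edge (a point): Centre of the knife edge's top, 70 above the bench: a blunt, rubber-faced steel edge, its flat land 34 long (x, along the edge) and 10 wide (y, along the laid arm). Let go, the arm rocks for 1 to 1.5 s, then stays level if its centre of mass is within about 5 mm of the land's middle. Axes as the stand.
- rest (a point): Top of the rest at the stand's y = +82 (its twin is at -82) when the arm is off: a post 15 in diameter with an oil-damped rubber-capped plunger, 12 in diameter, that stands 0.4 below the edge and yields to a feather touch for 6 mm, then stops; an unbalanced arm tips slowly to about 0.07 rad and rests on one of them.
- marker: Saddle marker, loose, brass, 30 g, an inverted U with a knob: 14 long (x, along the arm when set on it), 36 wide (y); legs 4 thick, 28 apart inside (3 play each side of the bar), reaching 10 below the bridge; bridge top at 16. Origin: centre at the legs' lower ends, z up. Stands on its legs on the bench; set on the arm, its origin is 4 above the bar's underside.
- marker_knob (a point): Middle of the marker's round grip knob, 14 in diameter, 20 high (18 to 38 above the marker's origin; this point is at 28).
- vial_a: Glass sample vial, 28 in diameter, 59 high, standing on the bench; origin at the centre of its underside. Leave alone.
- vial_b: Second glass sample vial, same size, other cap; origin at the centre of its underside. Leave alone.

How it is judged:
On the way, in this order (a step that is already met when the one before it is completed fails the run):
1. the arm lies across the knife edge within 20 mm of its middle line, let go, tipped onto a rest post; the marker is still on the bench (z of edge in the frame of pendulum between -0.004 and 0.004 m and y of edge in the frame of pendulum between -0.014 and 0.014 m and angle between the x axis of pendulum and the y axis of stand, either way round below 0.35 rad and contact force between the fingers and pendulum below 0.02 N and linear speed of pendulum below 0.02 m/s and angular speed of pendulum below 0.08 rad/s and angle between pendulum's own z axis and vertical between 0.05 and 0.14 rad and height (world z) of marker below 0.02 m and x of edge in the frame of pendulum between -0.02 and 0.02 m), for 0.2 s.
2. the arm, let go, stays level on the knife edge; the marker is still on the bench (z of edge in the frame of pendulum between -0.004 and 0.004 m and y of edge in the frame of pendulum between -0.014 and 0.014 m and angle between the x axis of pendulum and the y axis of stand, either way round below 0.35 rad and contact force between the fingers and pendulum below 0.02 N and linear speed of pendulum below 0.02 m/s and angular speed of pendulum below 0.08 rad/s and angle between pendulum's own z axis and vertical below 0.03 rad and height (world z) of marker below 0.02 m), for 0.4 s.
At the end, for the whole second after the job is handed in: The arm rests level (within 0.03 rad) on the knife edge, lying across it within 0.35 rad, at rest; the marker sits astride the bar with its bridge down on the bar's top, its centre within 7 mm of the middle of the knife edge measured along the arm, at rest; the robot touches neither (z of edge in the frame of pendulum between -0.004 and 0.004 m and y of edge in the frame of pendulum between -0.014 and 0.014 m and angle between the x axis of pendulum and the y axis of stand, either way round below 0.35 rad and linear speed of each of pendulum, marker below 0.02 m/s and angular speed of pendulum below 0.08 rad/s and angle between pendulum's own z axis and vertical below 0.03 rad and y of marker in the frame of edge between -0.007 and 0.007 m and y of marker in the frame of pendulum between -0.006 and 0.006 m and z of marker in the frame of pendulum between 0.001 and 0.0065 m and angle between marker's own z axis and vertical below 0.1 rad and angle between the x axis of marker and the x axis of pendulum, either way round below 0.5 rad and contact force between the fingers and marker below 0.02 N and contact force between the fingers and pendulum below 0.02 N).
It fails at once if a glass vial is moved more than 30 mm or tipped (distance of any of vial_a, vial_b from where it was at the start of the episode above 0.03 m or angle between any of vial_a, vial_b's own z axis and vertical above 0.5 rad).
It also fails if it takes over 67 s, if anything falls off the work surface, if the arm or the gripper's body presses on something with over 40 N, if the wrist force passes 120 N, or if a joint passes its speed limit or range.

ROBOT

A 6-joint arm with a two-finger parallel gripper is mounted at the origin on a cart in front of the work surface, level with it; the furniture and walls round the work are solid. World frame = base frame: x ahead of the robot, y to its left, z up, the work surface at z = 0. Lengths are in m, angles in rad, forces in N, time in s.
With the tool pointing down it reaches from about 0.225 to 0.875 m from the base axis. Payload 3.4 kg.
Tool frame: the origin (TCP) lies between the finger pads; the fingertips stand 22 mm ahead of it and the grasp point (between the pads) lies 3 mm ahead of it (manip.finger_overhang is the distance from the TCP to the fingertips, in m); z points along the fingers, y is the line along which they close (so a half turn about z gives the same grasp; the last joint's range is limited). The gripper opens to 85 mm and grips with 20 to 120 N. Pads are 22 mm wide; open, the fingers measure 114 mm over their backs; the gripper's body (76 mm by 85 mm) begins 54 mm behind the grasp point. The pads swing forward as they close: fully open they stand 13 mm farther back than shut.
Start: joints at [-1.29, 0.276, 1.505, -0, 1.361, -0.121], TCP at [0.225, -0.529, 0.221] pointing down, gripper open.
Joint ranges: [-2.89, 2.89], [-0.75, 2.08], [0.22, 2.7], [-1.18, 4.32], [0.11, 2.71], [-2.7, 2.7]. Speed limits (rad/s): [2.57, 2.57, 3.14, 3.14, 3.14, 3.14].

INTERFACE

Orientations are given as a unit quaternion [w, x, y, z].
In Python, from rig import get_state, eyes, order, manip gives the robot as it stands.
- The arm moves only by the tool drive_tool, never from a script. Its argument "rows" is a list of rows, each a list of 4 numbers: the shift along the tool's x, y, z in units of 25 mm (1.0 is 25 mm), then the turn about the tool's z in units of 6 degrees (1.0 is 6 degrees). A call has exactly 8 rows; each row is the pose to reach, as a shift and turn from the pose commanded when the call began, along the tool's axes at that moment; what a row does not reach only later rows make up. A row lasts 1/12 s, in which the tool goes at most 41.7 mm and 7.16 degrees, less where a joint would pass 70% of its speed; a pose out of reach is approached as far as the arm can. A call with a gripper value outside its range is refused whole. "grip" is the finger opening in mm, from 0 to 85.4, set as the call begins (left out, the last holds). The fingers move at their own pace and stop on an object; "newtons" is the grip in N (left out, the last holds). Time passes only in rows, so rows that repeat a pose let the fingers close, or fill a call up. It gives the time, the measured TCP pose, the force, the opening and the grip force at its end, in the units of the state.
- get_state(): the state, without advancing time (a new reading comes with each control period).
- eyes.get_image(name): name is "scene" or "top" or "wrist"; returns (picture, depth): 384x512x3 uint8, red, green, blue; 384x512 float32, m along the optical axis (not along the pixel's ray), 0 where there is no reading.
- eyes.camera_info(name): a dict with "fx", "fy", "cx", "cy" (pixels), "R" (3x3) and "t" (3): a world point X has camera coordinates R X + t. Camera axes: x right, y down, z forward; pixel columns grow to the right and rows downward; lengths in m; the calibration is good to about 2 mm. A picture is of the moment at which its call begins: read the wrist's pose just before it. camera_info takes no time and is no camera call; for the wrist camera it gives the pose at the moment of the call.
- order.sign_off(): hands the job in; it is judged then, once.
The state is a dict: "clock": time; "qpos": joint angles; "qd": joint speeds; "effort": joint torques, N m; "position": TCP position; "ee_rot": TCP orientation; "contact_force": force on the tool from outside, world axes, zero at the start; "moment": the same for the moment, N m; "width": finger opening in m; "gripper_force": force on a finger pad.
Only numpy, scipy, OpenCV 4.12 (cv2) and the standard library are available. Lean on these libraries where they do the work, as an engineer would, in place of code of your own. Each camera call takes 0.05 s, during which the arm holds its last target. There are 200 camera calls.

## Working session

There is one attempt and no reset: what is moved stays moved. The work goes in short steps, Python scripts to look and compute and a tool call to move; the robot and the scene stay as the last step left them, time stands still between calls to the robot, and variables do not carry over. Pictures are saved under pics/ and viewed, at most 10 in all, crops included, and the job is handed in when it is done.

Besides the shell and the picture viewer there is one more tool, called after "Request:" as name(argument=value, ...), one argument or row to a line, values as JSON. drive_tool: Moves the arm, as the interface text tells. Its arguments: {"type":"object","properties":{"rows":{"type":"array","items":{"type":"array","items":{"type":"number"}}},"grip":{"type":"number"},"newtons":{"type":"number"}},"required":["rows"]}

```bash
mkdir -p pics; ls
cat > h.py <<'E'
import numpy as np, cv2
from rig import get_state, eyes, order, manip
def grab(n,save=None):
    ci=eyes.camera_info(n); im,d=eyes.get_image(n)
    if save: cv2.imwrite('pics/'+save,im[:,:,::-1])
    return im,d,ci
def ray(ci,u,v,z):
    R=np.array(ci['R']);t=np.array(ci['t']);c=-R.T@t
    r=R.T@np.array([(u-ci['cx'])/ci['fx'],(v-ci['cy'])/ci['fy'],1])
    return c+r*(z-c[2])/r[2]
def cloud(d,ci):
    R=np.array(ci['R']);t=np.array(ci['t']);v,u=np.indices(d.shape)
    P=np.stack([(u-ci['cx'])/ci['fx']*d,(v-ci['cy'])/ci['fy']*d,d],-1)
    return (P-t)@R
E
python3 - <<'E'
from h import *
print(get_state(),manip.finger_overhang)
for n in('top','scene'):
    im,d,ci=grab(n,n+'0.png'); print(n,ci); np.savez(n+'0.npz',im=im,d=d)
E
```

```text
pics
{'clock': 0.0, 'qpos': array([-1.29000859e+00,  2.76618850e-01,  1.50616302e+00,  1.00062642e-05,
        1.36065562e+00, -1.20966865e-01]), 'qd': array([ 0.00123821,  0.00034535, -0.00045288,  0.00170962,  0.00071801,
        0.00017501]), 'effort': array([-9.16288154e-04, -4.16783845e+01, -2.45808131e+01, -1.68753236e-04,
        1.11560914e-02,  4.72215078e-06]), 'position': array([ 0.22470841, -0.52868246,  0.2198142 ]), 'ee_rot': array([-9.19861070e-04,  9.79891700e-01,  1.99527957e-01, -6.87555961e-05]), 'contact_force': array([ 0.20593881,  0.36099135, -0.09508954]), 'moment': array([ 0.05534289,  0.02932531, -0.02906376]), 'gripper_force': 0.0, 'width': 0.08570820220270825} 0.022
top {'fx': 350.7639250347647, 'fy': 350.7639250347647, 'cx': 257.03845384075646, 'cy': 192.17281286659093, 'R': array([[-0.02682602, -0.99963881, -0.00161782],
       [-0.99367194,  0.02684241, -0.10906678],
       [ 0.10907082, -0.00131825, -0.99403311]]), 't': array([0.05766715, 0.56073239, 1.26953323])}
scene {'fx': 498.3428885460941, 'fy': 498.3428885460941, 'cx': 253.6034964270989, 'cy': 197.8487341075642, 'R': array([[-0.85091851, -0.52529602, -0.0013301 ],
       [-0.28928768,  0.47072295, -0.83350617],
       [ 0.43846359, -0.70886105, -0.55250854]]), 't': array([0.49297684, 0.21536781, 1.3828068 ])}
```

View pics/top0.png

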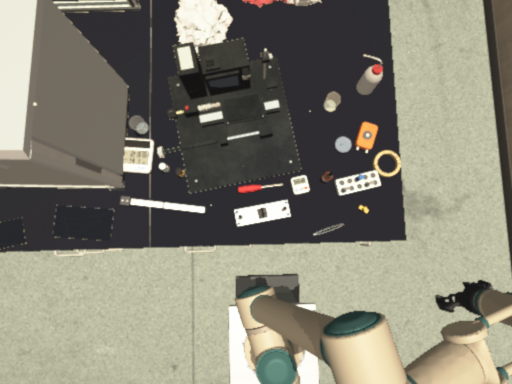

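View pics/scene0.png

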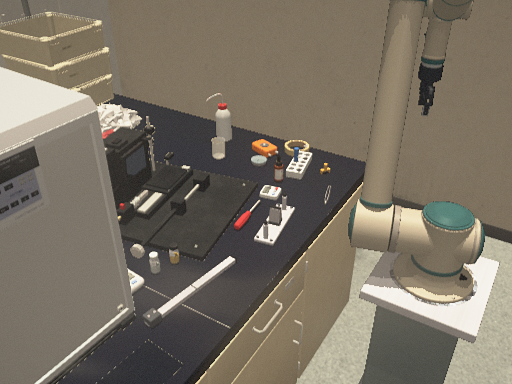

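The top view shows the arm lying from about (122,200) (head) to (205,210), the stand at (262,212) and the marker at (363,209). The vials stand at about (162,152) and (164,167). The scene view confirms this layout. Next I'll measure it.

Run:
```python
from h import *
ci=eyes.camera_info('top');f=np.load('top0.npz');im,d=f['im'],f['d'];P=cloud(d,ci)
hsv=cv2.cvtColor(im,cv2.COLOR_RGB2HSV)
def blob(name,m,box,zlo=-1,zhi=9):
    u0,v0,u1,v1=box;k=np.zeros(m.shape,bool);k[v0:v1,u0:u1]=1
    k&=m&(P[...,2]>zlo)&(P[...,2]<zhi)
    v,u=np.nonzero(k); r=cv2.minAreaRect(np.c_[u,v].astype(np.float32))
    print(name,len(u),r,'P med',np.median(P[k],0).round(4),'min',P[k].min(0).round(3),'max',P[k].max(0).round(3)); return k
V=hsv[...,2]>110
blob('bar',V,(115,190,210,220))
blob('head/z',V|True,(112,190,135,212),.01,.06)
blob('stand',V,(230,197,295,228))
blob('stand hi',V|True,(230,195,295,228),.04,.1)
blob('marker',(hsv[...,1]>120)&(hsv[...,2]>90),(350,200,378,218))
print(P[192:215:3,250:276:3,2].round(3))
c=lambda a,u0,v0,u1,v1,s:cv2.resize(a[v0:v1,u0:u1],None,fx=s,fy=s,interpolation=cv2.INTER_NEAREST)
a=c(im,112,186,212,220,8);b=c(im,230,190,300,230,8);m=c(im,345,195,385,225,6)
o=np.zeros((600,800,3),np.uint8);o[:272,:800]=a;o[275:595,:560]=b;o[275:455,560:800]=m
cv2.imwrite('pics/crop.png',o[:,:,::-1])
```

```text
bar 630 ((161.45082092285156, 208.04098510742188), (84.05464172363281, 28.089237213134766), 16.50436019897461) P med [0.5257 0.4053 0.0133] min [ 0.42   0.044 -0.009] max [0.585 0.563 1.323]
head/z 130 ((122.04000091552734, 197.78001403808594), (25.40000343322754, 12.400002479553223), 36.869895935058594) P med [0.5447 0.5297 0.0242] min [0.527 0.504 0.011] max [0.586 0.585 0.032]
stand 966 ((261.9358215332031, 212.66078186035156), (18.217382431030273, 55.39571762084961), 79.28687286376953) P med [0.4867 0.0267 0.0116] min [ 0.42  -0.08  -0.006] max [0.537 0.132 1.323]
stand hi 88 ((262.5000305175781, 212.5), (9.12693977355957, 47.45100784301758), 87.39744567871094) P med [0.4833 0.025  0.0671] min [ 0.467 -0.059  0.04 ] max [0.502 0.11  0.075]
marker 56 ((363.42303466796875, 208.11534118652344), (10.816654205322266, 6.37905216217041), 33.6900634765625) P med [ 0.4921 -0.3499  0.0175] min [ 0.475 -0.368 -0.004] max [ 0.506 -0.336  0.041]
[[ 0.001 -0.001  0.001  0.004 -0.006 -0.001  0.006  0.001  0.005]
 [-0.003 -0.003 -0.002  0.001  0.004  0.004  0.001 -0.002  0.003]
 [-0.001 -0.002 -0.     0.002 -0.003  0.002  0.005 -0.006  0.004]
 [-0.002 -0.    -0.002 -0.006  0.002 -0.002  0.002 -0.003  0.003]
 [ 0.    -0.002  0.003  0.    -0.002  0.012  0.017  0.011  0.013]
 [ 0.011  0.01   0.007  0.008  0.015  0.011  0.012  0.014  0.013]
 [ 0.01   0.013  0.01   0.042  0.069  0.047  0.013  0.013  0.007]
 [ 0.01   0.012  0.015  0.034  0.07   0.057  0.013  0.011  0.014]]
```

View pics/crop.png

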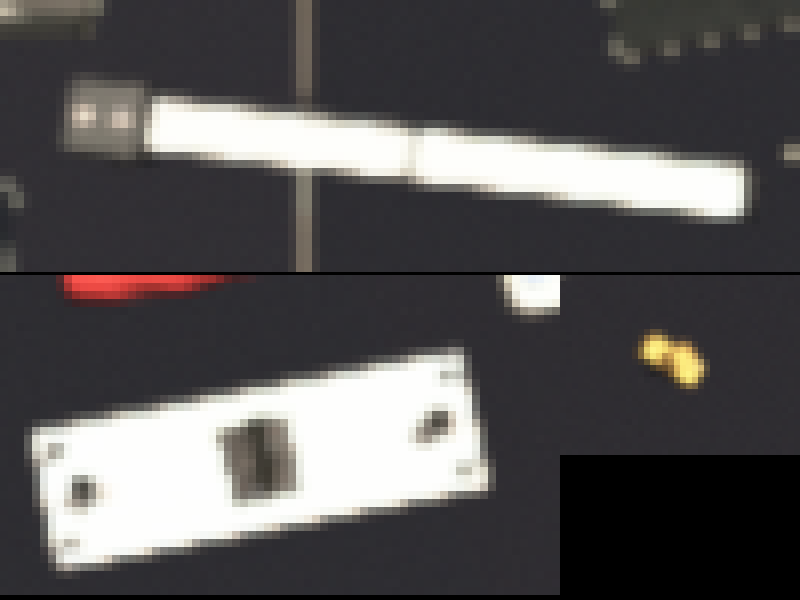

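The crop shows the arm's middle line at pixel (163.6,205.4) and the stand's blade and corners clearly. The marker's knob and bridge lie at about (363,208).

```bash
cat >> h.py <<'E'
def ang():
    w,x,y,z=get_state()['ee_rot']; return 2*np.arctan2(y,x)
def rel(p,a=None):
    "target TCP p (world), tool-x angle a -> units"
    s=get_state();h=ang();d=np.array(p)-s['position']
    X=np.array([np.cos(h),np.sin(h)]);Y=np.array([np.sin(h),-np.cos(h)])
    t=0 if a is None else -np.degrees((a-h+np.pi/2)%np.pi-np.pi/2)/6
    return np.round([d[:2]@X/.025,d[:2]@Y/.025,-d[2]/.025,t],3)
E
python3 - <<'E'
from h import *
ci=eyes.camera_info('top')
A=lambda u,v:(112+u/8-.5+.0,186+v/8-.5)
B=lambda u,v:(230+u/8-.5,190+(v-275)/8-.5)
h,m,e=[ray(ci,*A(*q),.014) for q in((148,125),(413,155),(745,190))]
print('bar',h,m,e,np.linalg.norm(h-e),np.linalg.norm(m-e),np.degrees(np.arctan2(*(h-e)[1::-1])))
c=[ray(ci,*B(*q),.012) for q in((30,430),(463,350),(490,490),(58,570))]
print('stand',np.mean(c,0),np.linalg.norm(c[0]-c[1]),np.linalg.norm(c[1]-c[2]),np.degrees(np.arctan2(*(c[0]-c[1])[1::-1])),np.degrees(np.arctan2(*(c[3]-c[2])[1::-1])))
print('edge',ray(ci,*B(262,455),.07))
print('mk',ray(ci,363.4,208.1,.02))
print(np.degrees(ang()),rel([.42,-.35,.2],0))
E
```

```text
bar [0.54303903 0.51922307 0.014     ] [0.52560959 0.39507545 0.014     ] [0.50504624 0.23998933 0.014     ] 0.28180655499267493 0.15644346432503914 82.25186453195592
stand [0.48689108 0.02581259 0.012     ] 0.20627536107802605 0.06664652262284294 98.9458417317588 98.91642972398172
edge [0.48604611 0.02590891 0.07      ]
mk [ 0.49304081 -0.35109522  0.02      ]
23.022846758847958 [ 9.984 -3.524  0.797  3.837]
```

Request:
drive_tool(
  rows=[
    [1, 0, 0, 0],
    [2, -1, 0, 0],
    [3, -2, 0, 0],
    [4, -3, 0, 0],
    [5, -4, 0, 0],
    [6, -4, 0, 0],
    [7, -4, 0, 0],
    [9.1, -3.3, 0, 0],
  ],
)

```text
clock: 0.77
position: [0.3865, -0.3631, 0.2209]
ee_rot: [-0.001, 0.98, 0.199, -0.001]
contact_force: [-0.7, -0.6, 0.1]
width: 0.0851
gripper_force: 0.0
```

Run:
```python
from h import *
print(get_state()['position'],get_state()['clock'])
im,d,ci=grab('wrist','w1.png');print(ci); np.savez('w1.npz',im=im,d=d,R=ci['R'],t=ci['t'])
```

```text
[ 0.38646636 -0.3630612   0.22092435] 0.7667
{'fx': 323.6047660509467, 'fy': 323.6047660509467, 'cx': 252.43491196357857, 'cy': 195.4226143292712, 'R': array([[ 0.38999336, -0.92081637, -0.00154784],
       [-0.88205497, -0.37405827,  0.2864602 ],
       [-0.26435622, -0.1103523 , -0.95809089]]), 't': array([-0.48521944,  0.16875458,  0.4405597 ])}
```

View pics/w1.png

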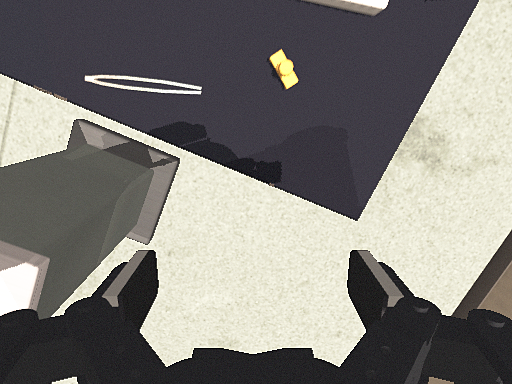

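The wrist view shows the marker at about (284,69), standing upright on its legs.

Run:
```python
from h import *
f=np.load('w1.npz');im=f['im'];ci=dict(eyes.camera_info('wrist'));ci['R']=f['R'];ci['t']=f['t']
hsv=cv2.cvtColor(im,cv2.COLOR_RGB2HSV);k=((hsv[...,1]>120)&(hsv[...,2]>80)&(hsv[...,0]>10)&(hsv[...,0]<35)).astype(np.uint8);k[150:]=0
v,u=np.nonzero(k);r=cv2.minAreaRect(np.c_[u,v].astype(np.float32));print(len(u),r)
P=np.array([ray(ci,*q,.016) for q in cv2.boxPoints(r)]);print(P)
for i in(0,1):
    e=P[i+1]-P[i];print('side',np.linalg.norm(e),np.degrees(np.arctan2(e[1],e[0])))
print('ctr16',P.mean(0),'knob38?',ray(ci,286,67,.038))
C=-f['R'].T@f['t'];print('cam',C,'view ctr',ray(ci,256,192,0),ray(ci,256,80,0))
print(rel([.47,-.13,.24],np.radians(84)))
```

```text
230 ((284.50946044921875, 68.21699523925781), (37.97727966308594, 19.13433265686035), 60.945396423339844)
[[ 0.49826356 -0.33199596  0.016     ]
 [ 0.51283313 -0.34409375  0.016     ]
 [ 0.49146108 -0.3749328   0.016     ]
 [ 0.47631701 -0.36274157  0.016     ]]
side 0.018937499991640617 -39.70439073643842
side 0.03752082015144955 -124.72269833686084
ctr16 [ 0.49471869 -0.35344102  0.016     ] knob38? [ 0.49396906 -0.35300118  0.038     ]
cam [ 0.45454787 -0.33505719  0.37300372] view ctr [ 0.3572429  -0.38028488  0.        ] [ 0.47373825 -0.33051144  0.        ]
[  6.367  -7.451  -0.77  -10.145]
```

Request:
drive_tool(
  rows=[
    [1, -1.3, 0, -1.1],
    [2, -2.6, 0, -2.2],
    [3, -3.9, 0, -3.3],
    [4, -5.2, 0, -4.4],
    [5, -6.4, 0, -5.5],
    [6, -7.5, 0, -6.6],
    [7, -8.5, 0, -7.7],
    [8, -9, 0, -8.8],
  ],
)

```text
clock: 1.48
position: [0.4833, -0.0768, 0.2206]
ee_rot: [-0.001, 0.787, 0.617, -0.0]
contact_force: [0.5, -1.0, -0.5]
width: 0.0856
gripper_force: 0.0
```

Run:
```python
from h import *
print(get_state()['position'],np.degrees(ang()),rel([.48,-.05,.24],np.radians(84)))
```

```text
[ 0.48329501 -0.07683755  0.2205598 ] 76.24165410475655 [ 1.011 -0.383 -0.778 -1.293]
```

Request:
drive_tool(
  rows=[
    [0.5, 0, -0.4, -1],
    [1, -0.4, -0.8, -1.3],
    [1, -0.4, -0.8, -1.3],
    [1, -0.4, -0.8, -1.3],
    [1, -0.4, -0.8, -1.3],
    [1, -0.4, -0.8, -1.3],
    [1, -0.4, -0.8, -1.3],
    [1, -0.4, -0.8, -1.3],
  ],
)

```text
clock: 2.15
position: [0.4807, -0.0541, 0.2402]
ee_rot: [-0.0, 0.746, 0.666, -0.0]
contact_force: [0.8, -0.3, 0.2]
width: 0.0853
gripper_force: 0.0
```

Run:
```python
from h import *
s=get_state();print(s['position'],np.degrees(ang()))
im,d,ci=grab('wrist','w2.png'); np.savez('w2.npz',im=im,d=d,R=ci['R'],t=ci['t'])
print(rel([.515,.36,.24],np.radians(82.2)))
P=cloud(d,ci);k=(P[...,2]>.06)&(P[...,2]<.08)&(np.hypot(P[...,0]-.486,P[...,1]-.026)<.03)
print(k.sum(),P[k].mean(0),P[k].min(0),P[k].max(0));v,u=np.nonzero(k);print(cv2.minAreaRect(np.c_[u,v].astype(np.float32)))
```

```text
[ 0.48070038 -0.05410935  0.2402257 ] 83.54528982570055
[ 1.661e+01 -4.980e-01  1.300e-02  2.260e-01]
561 [0.48907061 0.02525992 0.06734682] [0.47140995 0.01577035 0.06001068] [0.50663963 0.03496916 0.07141386]
((250.69277954101562, 91.089599609375), (16.079998016357422, 35.84000015258789), 73.73979187011719)
```

View pics/w2.png

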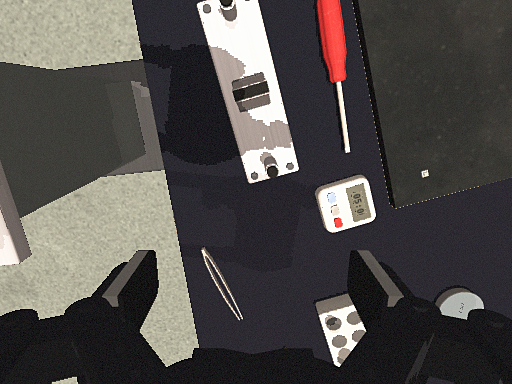

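The wrist view shows the stand with its black knife-edge land centred near (251,91). The rest plungers are at about (228,8) and (272,168).

Run:
```python
from h import *
f=np.load('w2.npz');im=f['im'];ci=dict(eyes.camera_info('wrist'));ci['R']=f['R'];ci['t']=f['t']
g=cv2.cvtColor(im,cv2.COLOR_RGB2GRAY);k=np.zeros(g.shape,np.uint8);k[68:115,226:278]=(g<55)[68:115,226:278]
n,l,s,c=cv2.connectedComponentsWithStats(k);i=l[91,251];print(s,c)
v,u=np.nonzero(l==i);r=cv2.minAreaRect(np.c_[u,v].astype(np.float32));print(r)
P=np.array([ray(ci,*q,.07) for q in cv2.boxPoints(r)])
for i in(0,1):
    e=P[i+1]-P[i];print('side',np.linalg.norm(e),np.degrees(np.arctan2(e[1],e[0])))
print(P.mean(0));a=ray(ci,228,8,.0696);b=ray(ci,272,168,.0696);print('rests',a,b,np.linalg.norm(a-b),(a+b)/2,np.degrees(np.arctan2(*(a-b)[1::-1])))
```

```text
[[     0      0    512    384 196200]
 [   275     68      3     11     21]
 [   252     75      1      1      1]
 [   242     78      1      1      1]
 [   232     80      6      5      8]
 [   233     81     36     20    358]
 [   250     99      1      1      1]
 [   226    109      2      6      9]
 [   239    108      7      4      9]] [[255.51036188 191.70993884]
 [276.38095238  71.76190476]
 [252.          75.        ]
 [242.          78.        ]
 [233.875       81.375     ]
 [250.22905028  90.87988827]
 [250.          99.        ]
 [226.33333333 112.        ]
 [241.44444444 109.88888889]]
((250.4651641845703, 90.93167114257812), (10.709492683410645, 35.287174224853516), 74.2913589477539)
side 0.03322704364858238 8.449726126529416
side 0.009667305390067727 -79.24810328555664
[0.48878845 0.02538379 0.07      ]
rests [0.47704127 0.09730753 0.0696    ] [ 0.50206006 -0.05102863  0.0696    ] 0.15043124302851174 [0.48955067 0.02313945 0.0696    ] 99.57356469604731
```

Request:
drive_tool(
  rows=[
    [1.5, 0, 0, 0.2],
    [3.1, 0, 0, 0.2],
    [4.7, 0, 0, 0.2],
    [6.3, 0, 0, 0.2],
    [7.9, 0, 0, 0.2],
    [9.5, 0, 0, 0.2],
    [11, -0.2, 0, 0.2],
    [12, -0.5, 0, 0.2],
  ],
)

```text
clock: 2.87
position: [0.5024, 0.2493, 0.2402]
ee_rot: [-0.0, 0.752, 0.659, 0.001]
contact_force: [0.1, 0.5, -0.2]
width: 0.0854
gripper_force: 0.0
```

Request:
drive_tool(
  rows=[
    [0.6, 0, 0, 0],
    [0.6, 0, 0, 0],
    [0.6, 0, 0, 0],
    [0.6, 0, 0, 0],
    [0.6, 0, 0, 0],
    [0.6, 0, 0, 0],
    [0.6, 0, 0, 0],
    [0.6, 0, 0, 0],
  ],
)

```text
clock: 3.53
position: [0.504, 0.2601, 0.2408]
ee_rot: [0.0, 0.753, 0.658, 0.0]
contact_force: [-0.3, 0.3, 0.7]
width: 0.0854
gripper_force: 0.0
```

Run:
```python
from h import *
s=get_state();print(s['position'],np.degrees(ang()))
im,d,ci=grab('wrist','w3.png'); np.savez('w3.npz',im=im,d=d,R=ci['R'],t=ci['t'])
```

```text
[0.50396212 0.26012926 0.24082126] 82.34885622458944
```

View pics/w3.png

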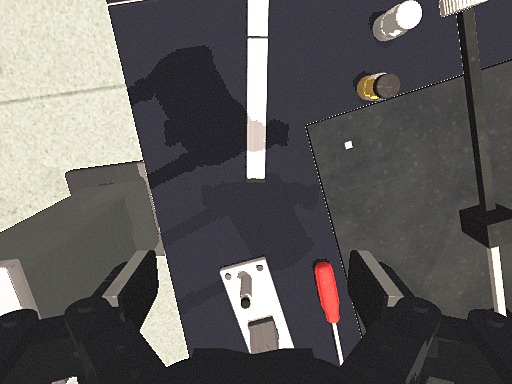

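The wrist view shows the arm's middle line at about (258,38), the white bar running down to (256,180), and the vials at about (405,15) and (388,86), well clear.

Run:
```python
from h import *
f=np.load('w3.npz');im=f['im'];ci=dict(eyes.camera_info('wrist'));ci['R']=f['R'];ci['t']=f['t']
g=cv2.cvtColor(im,cv2.COLOR_RGB2GRAY).astype(int)
pts=[]
for r in list(range(4,34,4))+list(range(46,170,6)):
    u=np.nonzero(g[r,235:285]>100)[0]+235; pts.append([(u.min()+u.max())/2,r]); 
    if r in(10,100): print(ray(ci,u.min()-.5,r,.014)-ray(ci,u.max()+.5,r,.014))
W=np.array([ray(ci,*p,.014)[:2] for p in pts]);vx,vy,x0,y0=cv2.fitLine(W.astype(np.float32),2,0,.01,.01).ravel()
a=np.array([vx,vy]);a*=np.sign(a[1]);print('angle',np.degrees(np.arctan2(a[1],a[0])))
print([ (r,g[r,253:263].mean().round()) for r in range(33,42)])
print('end rows',[ (r,g[r,251:262].mean().round()) for r in range(172,188)])
m=ray(ci,258,37.5,.014)[:2];o=np.array([x0,y0]);m=o+a*((m-o)@a);e=ray(ci,256,179.5,.014)[:2]
print('mid',m,'end of white',(e-m)@a,a)
gp=m+a*.045;print(gp);A=np.arctan2(a[1],a[0]);print(rel([*gp,.10],A),rel([*gp,.02],A))
```

```text
[-0.02227043  0.00299499  0.        ]
angle 81.83176
[(33, np.float64(255.0)), (34, np.float64(255.0)), (35, np.float64(255.0)), (36, np.float64(82.0)), (37, np.float64(69.0)), (38, np.float64(199.0)), (39, np.float64(255.0)), (40, np.float64(255.0)), (41, np.float64(255.0))]
end rows [(172, np.float64(255.0)), (173, np.float64(255.0)), (174, np.float64(255.0)), (175, np.float64(255.0)), (176, np.float64(255.0)), (177, np.float64(255.0)), (178, np.float64(153.0)), (179, np.float64(54.0)), (180, np.float64(70.0)), (181, np.float64(74.0)), (182, np.float64(65.0)), (183, np.float64(49.0)), (184, np.float64(53.0)), (185, np.float64(53.0)), (186, np.float64(52.0)), (187, np.float64(54.0))]
mid [0.52823499 0.39367483] end of white -0.15582550056775157 [0.14208028 0.9898551 ]
[0.5346286  0.43821831]
[7.216 0.272 5.632 0.089] [7.216 0.272 8.832 0.089]
```

Request:
drive_tool(
  rows=[
    [1.2, 0, 0.6, 0],
    [2.4, 0.1, 1.2, 0.1],
    [3.6, 0.2, 2, 0.1],
    [4.8, 0.27, 3, 0.1],
    [6, 0.27, 4, 0.1],
    [7.2, 0.27, 5, 0.1],
    [7.22, 0.27, 6, 0.1],
    [7.22, 0.27, 6.5, 0.1],
  ],
  grip=60,
)

```text
clock: 4.25
position: [0.5326, 0.4398, 0.074]
ee_rot: [-0.0, 0.755, 0.656, -0.002]
contact_force: [-1.0, -1.0, -0.5]
width: 0.0597
gripper_force: 0.0
```

Request:
drive_tool(
  rows=[
    [0, 0, 0.3, 0],
    [0, 0, 0.8, 0],
    [0, 0, 1.3, 0],
    [0, 0, 1.7, 0],
    [0, 0, 2, 0],
    [0, 0, 2.12, 0],
    [0, 0, 2.12, 0],
    [0, 0, 2.12, 0],
  ],
)

```text
clock: 4.92
position: [0.5346, 0.439, 0.0256]
ee_rot: [0.0, 0.756, 0.655, 0.0]
contact_force: [0.2, -0.0, 0.5]
width: 0.0598
gripper_force: 0.0
```

Run:
```python
from h import *
print(np.degrees(ang()),rel([.5346,.4382,.025],np.radians(81.83)))
```

```text
81.81133404672877 [-0.033  0.005  0.022 -0.003]
```

Request:
drive_tool(
  rows=[
    [0, 0, 0, 0],
    [0, 0, 0, 0],
    [0, 0, 0, 0],
    [0, 0, 0, 0],
    [0, 0, 0, 0],
    [0, 0, 0, 0],
    [0, 0, 0, 0],
    [0, 0, 0, 0],
  ],
  grip=0,
  newtons=60,
)

```text
clock: 5.58
position: [0.5342, 0.439, 0.0251]
ee_rot: [0.0, 0.756, 0.655, -0.0]
contact_force: [-0.2, -0.5, 0.2]
width: 0.0001
gripper_force: 0.0
```

Request:
drive_tool(
  rows=[
    [0, 0, -0.5, 0],
    [0, 0, -1.2, 0],
    [0, 0, -2.2, 0],
    [0, 0, -3.2, 0],
    [0, 0, -4, 0],
    [0, 0, -4, 0],
    [0, 0, -4, 0],
    [0, 0, -4, 0],
  ],
)

```text
clock: 6.25
position: [0.5337, 0.4386, 0.1249]
ee_rot: [-0.0, 0.756, 0.655, -0.0]
contact_force: [0.2, -0.5, -0.9]
width: 0.0
gripper_force: 0.0
```

Run:
```python
from h import *
S=[]
for i in range(10):
    s=get_state();S.append(np.r_[s['clock'],s['contact_force'],s['moment']]);eyes.get_image('top') if i%2 else None
S=np.array(S);print(S.round(3));print(S.mean(0),get_state()['position'],np.degrees(ang()))
```

```text
[[ 6.25e+00  2.14e-01 -5.19e-01 -8.82e-01 -3.30e-02  2.60e-02 -4.70e-02]
 [ 6.25e+00  2.14e-01 -5.19e-01 -8.82e-01 -3.30e-02  2.60e-02 -4.70e-02]
 [ 6.30e+00 -2.08e-01 -2.13e-01 -1.97e-01  1.50e-02 -1.90e-02  6.00e-03]
 [ 6.30e+00 -2.08e-01 -2.13e-01 -1.97e-01  1.50e-02 -1.90e-02  6.00e-03]
 [ 6.35e+00  7.10e-02  2.63e-01 -2.47e-01 -2.70e-02 -1.40e-02  1.90e-02]
 [ 6.35e+00  7.10e-02  2.63e-01 -2.47e-01 -2.70e-02 -1.40e-02  1.90e-02]
 [ 6.40e+00 -8.90e-01  1.03e-01 -7.55e-01  1.90e-02 -3.00e-02  5.10e-02]
 [ 6.40e+00 -8.90e-01  1.03e-01 -7.55e-01  1.90e-02 -3.00e-02  5.10e-02]
 [ 6.45e+00  6.30e-02 -1.77e-01  9.35e-01 -3.30e-02 -1.30e-02  3.40e-02]
 [ 6.45e+00  6.30e-02 -1.77e-01  9.35e-01 -3.30e-02 -1.30e-02  3.40e-02]]
[ 6.35       -0.14991021 -0.10851239 -0.22932113 -0.01172673 -0.00992567
  0.01247861] [0.53367616 0.43857251 0.12378384] 81.81990896417285
```

The grip closed on nothing, so I'll look at where the bar is now.

Request:
drive_tool(
  rows=[
    [-1, 0, -1, 0],
    [-2, 0, -2, 0],
    [-3, 0, -3, 0],
    [-3.5, 0, -3.5, 0],
    [-3.5, 0, -3.5, 0],
    [-3.5, 0, -3.5, 0],
    [-3.5, 0, -3.5, 0],
    [-3.5, 0, -3.5, 0],
  ],
  grip=60,
)

```text
clock: 7.17
position: [0.5211, 0.3531, 0.2105]
ee_rot: [-0.001, 0.755, 0.655, -0.001]
contact_force: [-0.0, 0.1, -0.7]
width: 0.06
gripper_force: 0.0
```

Run:
```python
from h import *
s=get_state();print(s['position'],np.degrees(ang()))
im,d,ci=grab('wrist','w4.png'); np.savez('w4.npz',im=im,d=d,R=ci['R'],t=ci['t'])
for n in('TCP',): p=np.array(s['position']); q=np.array(ci['R'])@p+ci['t'];print(q,q[:2]/q[2]*ci['fx']+[ci['cx'],ci['cy']])
```

```text
[0.5210996  0.35312612 0.2104514 ] 81.8649530262563
[-0.00103386  0.0260575   0.16658777] [250.42658727 246.04057177]
```

View pics/w4.png

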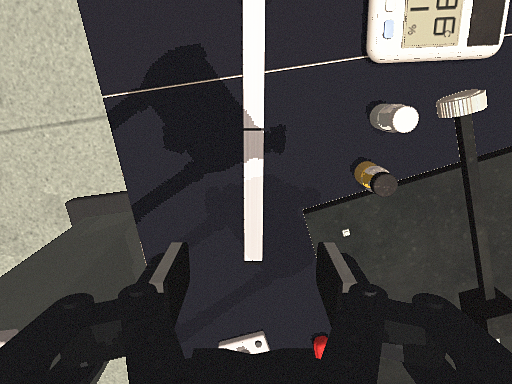

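The bar is undisturbed, with its middle line at about (254,129), so the fingers closed above it. I'll check heights by depth.

Run:
```python
from h import *
f=np.load('w4.npz');im=f['im'];d=f['d'];ci=dict(eyes.camera_info('wrist'));ci['R']=f['R'];ci['t']=f['t'];P=cloud(d,ci)
for r in(20,60,100,150,200,250): print(r,np.median(P[r-3:r+3,250:258],(0,1)).round(4),np.median(P[r-3:r+3,215:230],(0,1)).round(4))
for u,v in((180,246),(175,260),(182,255),(325,250),(333,262),(165,285)): print(u,v,P[v,u].round(4))
k=(P[...,2]>.12)&(d>0);print(P[k].min(0),np.percentile(P[k][:,2],[0,.5,2,10]))
```

```text
20 [0.5434 0.4979 0.0131] [ 0.5124  0.5053 -0.0011]
60 [0.5384 0.4622 0.0129] [ 0.5061  0.4682 -0.0009]
100 [0.533  0.4241 0.0127] [ 0.4994  0.4289 -0.0009]
150 [0.5257 0.3728 0.013 ] [ 0.4903  0.3757 -0.0009]
200 [0.5177 0.3167 0.0132] [ 0.4804  0.3176 -0.001 ]
250 [0.5092 0.2552 0.0131] [ 0.4697  0.2538 -0.001 ]
180 246 [0.4925 0.3685 0.2339]
175 260 [0.4931 0.3682 0.2462]
182 255 [0.4936 0.3658 0.2375]
325 250 [0.5542 0.3598 0.2378]
333 262 [0.5552 0.3593 0.2477]
165 285 [0.4934 0.3674 0.2631]
[0.45857116 0.33248594 0.22399888] [0.22399888 0.22958379 0.23597554 0.25845558]
```

Request:
drive_tool(
  rows=[
    [0, 0, 0, 0],
    [0, 0, 0, 0],
    [0, 0, 0, 0],
    [0, 0, 0, 0],
    [0, 0, 0, 0],
    [0, 0, 0, 0],
    [0, 0, 0, 0],
    [0, 0, 0, 0],
  ],
  grip=20,
)

```text
clock: 7.88
position: [0.5218, 0.3523, 0.2127]
ee_rot: [0.0, 0.756, 0.655, 0.0]
contact_force: [0.1, 0.4, 0.8]
width: 0.0198
gripper_force: 0.0
```

Run:
```python
from h import *
s=get_state();print(s['position'],s['width'])
im,d,ci=grab('wrist','w5.png');P=cloud(d,ci)
k=(d>0)&(d<.24);v,u=np.nonzero(k);print(k.sum(),v.min(),u.min(),u.max())
Q=P[k];i=np.argsort(Q[:,2])[:600:40];print(np.c_[Q[i],u[i],v[i],d[k][i]].round(3));print(np.percentile(Q[:,2],[.2,1,3]))
cv2.imwrite('pics/w5c.png',im[180:,:,::-1])
```

```text
[0.52182863 0.35233266 0.21274297] 0.019837672076450433
37274 238 0 511
[[5.33e-01 3.49e-01 2.22e-01 2.73e+02 2.58e+02 1.58e-01]
 [5.34e-01 3.60e-01 2.26e-01 2.74e+02 2.41e+02 1.51e-01]
 [5.37e-01 3.61e-01 2.28e-01 2.81e+02 2.38e+02 1.49e-01]
 [5.08e-01 3.65e-01 2.29e-01 2.17e+02 2.39e+02 1.48e-01]
 [5.45e-01 3.56e-01 2.29e-01 2.98e+02 2.48e+02 1.49e-01]
 [5.10e-01 3.65e-01 2.30e-01 2.21e+02 2.40e+02 1.47e-01]
 [5.38e-01 3.61e-01 2.31e-01 2.83e+02 2.41e+02 1.46e-01]
 [5.40e-01 3.61e-01 2.31e-01 2.88e+02 2.42e+02 1.46e-01]
 [5.12e-01 3.65e-01 2.32e-01 2.25e+02 2.42e+02 1.45e-01]
 [5.05e-01 3.62e-01 2.33e-01 2.10e+02 2.51e+02 1.46e-01]
 [5.31e-01 3.40e-01 2.33e-01 2.74e+02 2.86e+02 1.50e-01]
 [5.43e-01 3.56e-01 2.34e-01 2.96e+02 2.52e+02 1.44e-01]
 [5.04e-01 3.62e-01 2.34e-01 2.07e+02 2.52e+02 1.44e-01]
 [5.14e-01 3.61e-01 2.35e-01 2.30e+02 2.52e+02 1.43e-01]
 [5.04e-01 3.62e-01 2.35e-01 2.06e+02 2.54e+02 1.43e-01]]
[0.22759012 0.2327777  0.24252212]
```

View pics/w5c.png

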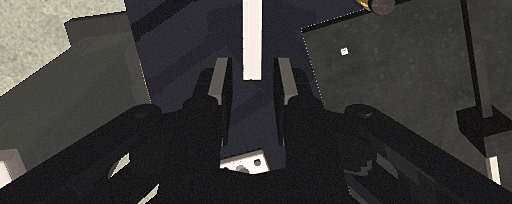

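The crop shows the fingertips at about row 238 of the full frame. Depth puts them about 15 mm behind the reported TCP, which explains the miss. I'll check `manip` and go lower in checked steps.

Run:
```python
from h import *
print({k:getattr(manip,k) for k in dir(manip) if not k.startswith('_')})
print(rel([.5346,.4382,.015],np.radians(81.83)))
```

```text
{'MotionError': <class 'rig.MotionError'>, 'finger_overhang': 0.022}
[ 3.471e+00  1.800e-02  7.910e+00 -2.000e-03]
```

Request:
drive_tool(
  rows=[
    [1, 0, 1, 0],
    [2, 0, 2, 0],
    [3, 0, 3.4, 0],
    [3.46, 0, 4.8, 0],
    [3.46, 0, 6.2, 0],
    [3.46, 0, 7.2, 0],
    [3.46, 0, 7.9, 0],
    [3.46, 0, 7.9, 0],
  ],
  grip=45,
)

```text
clock: 8.6
position: [0.5311, 0.4361, 0.0101]
ee_rot: [-0.001, 0.756, 0.655, -0.005]
contact_force: [-0.1, -0.4, -0.7]
width: 0.0449
gripper_force: 0.0
```

Run:
```python
from h import *
s=get_state();print(s['position'],s['width'],np.degrees(ang()))
im,d,ci=grab('wrist','w6.png');P=cloud(d,ci);cv2.imwrite('pics/w6c.png',im[150:,:,::-1])
tx=np.array([np.cos(ang()),np.sin(ang())]);ty=np.array([tx[1],-tx[0]])
L=P[...,:2]-s['position'][:2];lx=L@tx;ly=L@ty
for sg in(1,-1):
    k=(d>0)&(np.abs(lx)<.02)&(sg*ly>.02)&(sg*ly<.05)&(P[...,2]>.006);z=np.sort(P[k][:,2]);print(sg,k.sum(),z[[5,20,50,100]] if len(z)>100 else z)
print(rel([.5346,.4382,-.010],np.radians(81.83)))
```

```text
[0.53112828 0.43608213 0.01013288] 0.04493509608541369 81.82833294698479
1 10301 [0.021793   0.02334964 0.02579433 0.02757984]
-1 11252 [0.02258885 0.02373892 0.02586848 0.02776841]
[ 0.059  0.071  0.91  -0.001]
```

Request:
drive_tool(
  rows=[
    [0, 0, 0.3, 0],
    [0, 0, 0.6, 0],
    [0, 0, 0.8, 0],
    [0, 0, 0.9, 0],
    [0, 0, 0.92, 0],
    [0, 0, 0.92, 0],
    [0, 0, 0.92, 0],
    [0, 0, 0.92, 0],
  ],
)

```text
clock: 9.32
position: [0.5344, 0.4381, -0.0074]
ee_rot: [0.0, 0.756, 0.655, 0.0]
contact_force: [-0.7, -0.2, 1.1]
width: 0.0452
gripper_force: 0.0
```

Request:
drive_tool(
  rows=[
    [0, 0, 0, 0],
    [0, 0, 0, 0],
    [0, 0, 0, 0],
    [0, 0, 0, 0],
    [0, 0, 0, 0],
    [0, 0, 0, 0],
    [0, 0, 0, 0],
    [0, 0, 0, 0],
  ],
  grip=0,
  newtons=60,
)

```text
clock: 9.98
position: [0.5343, 0.4381, -0.0073]
ee_rot: [0.0, 0.756, 0.655, 0.0]
contact_force: [-1.0, -0.9, 5.5]
width: 0.0204
gripper_force: 62.0
```

Request:
drive_tool(
  rows=[
    [0, 0, -0.3, 0],
    [0, 0, -0.8, 0],
    [0, 0, -1.6, 0],
    [0, 0, -2.6, 0],
    [0, 0, -3.6, 0],
    [0, 0, -4.4, 0],
    [0, 0, -4.8, 0],
    [0, 0, -4.8, 0],
  ],
)

```text
clock: 10.65
position: [0.5356, 0.4389, 0.1154]
ee_rot: [0.0, 0.756, 0.655, 0.003]
contact_force: [0.4, 1.1, -3.3]
width: 0.0202
gripper_force: 61.1
```

Run:
```python
from h import *
S=[]
for i in range(8):
    im,d,ci=grab('wrist','w7.png' if i==7 else None)
    s=get_state();S.append(np.r_[s['contact_force'],s['moment']])
S=np.array(S);print(S.std(0).round(3));m=S.mean(0);print(m.round(3),s['position'],s['width'])
h=ang();tx=np.array([np.cos(h),np.sin(h)])
print('perp moment/3.4:',(m[3:5]@np.array([tx[1],-tx[0]]))/3.4,'along',m[3:5]@tx)
P=cloud(d,ci);g=cv2.cvtColor(im,cv2.COLOR_RGB2GRAY)
L=P[...,:2]-s['position'][:2];lx=L@tx;ly=L@np.array([tx[1],-tx[0]])
for a in np.arange(.02,.1,.01):
    k=(np.abs(ly)<.008)&(np.abs(lx-a)<.003)&(P[...,2]>.09)&(P[...,2]<.2)&(d>.02);print(a.round(2),k.sum(),P[k][:,2].mean())
# target: edge e, pendulum x axis direction a; grip 45 from mid
e=np.array([.4888,.0254]);A=np.radians(98.7);a=np.array([np.cos(A),np.sin(A)])
print(rel([*(e+a*.040),.10],A))
```

```text
[0.396 0.556 0.488 0.021 0.028 0.03 ]
[ 0.179  0.005 -3.965  0.038 -0.005  0.007] [0.53359366 0.43757971 0.11071692] 0.020240480495333512
perp moment/3.4: 0.011370453851293101 along 0.0007208119894456194
0.02 466 0.13068498632086037
0.03 508 0.1306280237894897
0.04 531 0.13065640192322744
0.05 572 0.13066803799422222
0.06 606 0.13060168121626117
0.07 651 0.13062280508745802
0.08 835 0.13690396671027444
0.09 895 0.14318161942132437
[-15.043   0.109   0.429  -2.814]
```

Request:
drive_tool(
  rows=[
    [-0.5, 0, 0, 0],
    [-1.5, 0, 0, -0.3],
    [-2.8, 0, 0, -0.8],
    [-4.2, 0, 0, -1.3],
    [-5.6, 0, 0, -1.8],
    [-7, 0, 0, -2.3],
    [-8.4, 0, 0, -2.6],
    [-9.8, 0, 0, -2.8],
  ],
)

```text
clock: 11.72
position: [0.4981, 0.1932, 0.1121]
ee_rot: [0.0, 0.651, 0.759, -0.0]
contact_force: [0.8, -0.5, -2.5]
width: 0.0201
gripper_force: 61.1
```

Request:
drive_tool(
  rows=[
    [-1, -0.3, 0, 0],
    [-2, -0.6, 0, 0],
    [-3, -0.9, 0, 0],
    [-4, -1.1, 0, 0],
    [-4.6, -1.3, 0, 0],
    [-4.6, -1.3, 0, 0],
    [-4.6, -1.3, 0, 0],
    [-4.6, -1.3, 0, 0],
  ],
)

```text
clock: 12.38
position: [0.4842, 0.0771, 0.1123]
ee_rot: [-0.0, 0.652, 0.758, 0.0]
contact_force: [-0.4, -0.9, -3.9]
width: 0.02
gripper_force: 61.0
```

```bash
cat >> h.py <<'E'
E0=np.array([.4888,.0254]);A0=np.radians(98.7);a0=np.array([np.cos(A0),np.sin(A0)])
def sense(n=8):
    S=[]
    for i in range(n):
        eyes.get_image('wrist');s=get_state();S.append(np.r_[s['contact_force'],s['moment']])
    m=np.mean(S,0);h=ang();print('F,M',m.round(3),'com offset from grip/3.4N',(m[3:5]@np.array([np.sin(h),-np.cos(h)]))*-1/3.4)
E
python3 - <<'E'
from h import *
sense(12)
print(get_state()['position'],np.degrees(ang()),rel([*(E0+a0*.040),.063],A0))
E
```

```text
F,M [ 1.820e-01 -1.230e-01 -3.546e+00  2.700e-02  1.600e-02  2.000e-03] com offset from grip/3.4N -0.008684443327507544
[0.48437186 0.07701216 0.11215607] 98.6379978448634 [-0.468 -0.137  1.966 -0.01 ]
```

Request:
drive_tool(
  rows=[
    [-0.2, -0.14, 0.2, 0],
    [-0.47, -0.14, 0.6, 0],
    [-0.47, -0.14, 1, 0],
    [-0.47, -0.14, 1.4, 0],
    [-0.47, -0.14, 1.7, 0],
    [-0.47, -0.14, 1.8, 0],
    [-0.47, -0.14, 1.85, 0],
    [-0.47, -0.14, 1.85, 0],
  ],
)

```text
clock: 13.65
position: [0.4827, 0.0647, 0.0658]
ee_rot: [-0.0, 0.652, 0.758, -0.0]
contact_force: [-0.0, 0.5, -3.6]
width: 0.0201
gripper_force: 61.0
```

Run:
```python
from h import *
sense(3);print(get_state()['position'],rel([*(E0+a0*.040),.063],A0))
im,d,ci=grab('scene','s2.png')
P=cloud(d,ci);q=np.array(ci['R'])@np.r_[E0,.07]+ci['t'];u,v=(q[:2]/q[2]*ci['fx']+[ci['cx'],ci['cy']]);print(u,v)
u,v=int(u),int(v);cv2.imwrite('pics/s2c.png',cv2.resize(im[v-60:v+60,u-80:u+80,::-1],None,fx=5,fy=5,interpolation=cv2.INTER_CUBIC))
```

```text
F,M [ 0.24  -0.515 -3.385  0.008  0.015 -0.015] com offset from grip/3.4N -0.002999399735858624
[0.48313883 0.06478679 0.06640058] [ 0.008 -0.014  0.136 -0.012]
274.1823970931334 206.76936833103144
```

View pics/s2c.png

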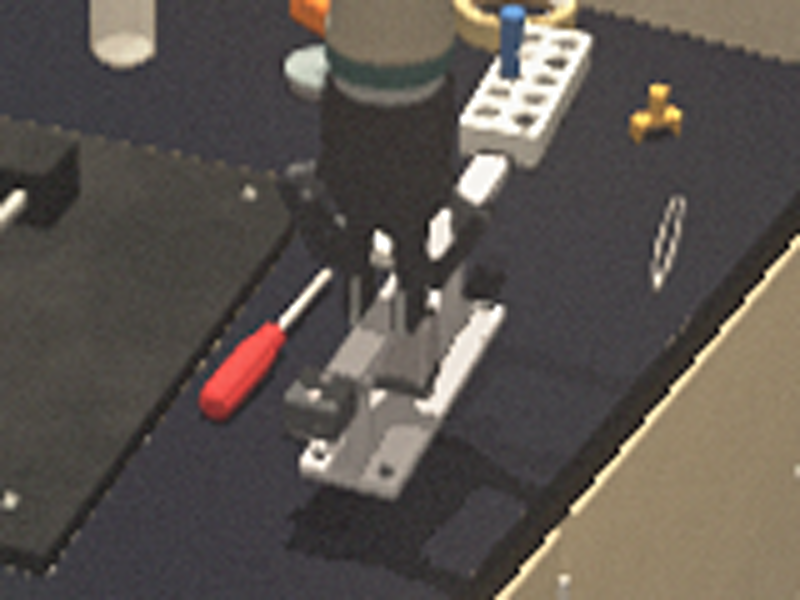

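The scene crop shows the bar held level across the stand, head at (320,400), clear of everything. I'll lower the last few mm, read the force and then release.

Request:
drive_tool(
  rows=[
    [0, 0, 0.04, 0],
    [0, 0, 0.07, 0],
    [0, 0, 0.1, 0],
    [0, 0, 0.12, 0],
    [0, 0, 0.12, 0],
    [0, 0, 0.12, 0],
    [0, 0, 0.12, 0],
    [0, 0, 0.12, 0],
  ],
)

```text
clock: 14.52
position: [0.4827, 0.0647, 0.0629]
ee_rot: [0.0, 0.652, 0.758, -0.0]
contact_force: [0.3, 0.3, -3.3]
width: 0.0203
gripper_force: 61.0
```

Run:
```python
from h import *
sense(3);print(get_state()['position'])
```

```text
F,M [-0.061  0.291 -2.874  0.033  0.019  0.013] com offset from grip/3.4N -0.010338920288743529
[0.48269605 0.06477411 0.06296039]
```

Request:
drive_tool(
  rows=[
    [0, 0, 0.02, 0],
    [0, 0, 0.03, 0],
    [0, 0, 0.04, 0],
    [0, 0, 0.04, 0],
    [0, 0, 0.04, 0],
    [0, 0, 0.04, 0],
    [0, 0, 0.04, 0],
    [0, 0, 0.04, 0],
  ],
)

```text
clock: 15.33
position: [0.4828, 0.0648, 0.0622]
ee_rot: [0.0, 0.652, 0.758, 0.0]
contact_force: [-1.3, 1.6, 4.6]
width: 0.0204
gripper_force: 61.8
```

Request:
drive_tool(
  rows=[
    [0, 0, 0, 0],
    [0, 0, 0, 0],
    [0, 0, 0, 0],
    [0, 0, 0, 0],
    [0, 0, 0, 0],
    [0, 0, 0, 0],
    [0, 0, 0, 0],
    [0, 0, 0, 0],
  ],
  grip=40,
)

```text
clock: 16.0
position: [0.4827, 0.0647, 0.0619]
ee_rot: [0.0, 0.652, 0.758, -0.0]
contact_force: [-0.4, 0.6, 0.4]
width: 0.0398
gripper_force: 0.0
```

Request:
drive_tool(
  rows=[
    [0, 0, 0, 0],
    [0, 0, 0, 0],
    [0, 0, 0, 0],
    [0, 0, 0, 0],
    [0, 0, 0, 0],
    [0, 0, 0, 0],
    [0, 0, 0, 0],
    [0, 0, 0, 0],
  ],
)

```text
clock: 16.67
position: [0.4827, 0.0648, 0.0619]
ee_rot: [0.0, 0.652, 0.758, -0.0]
contact_force: [-0.2, 0.2, -0.1]
width: 0.0402
gripper_force: 0.0
```

Request:
drive_tool(
  rows=[
    [0, 0, 0, 0],
    [0, 0, 0, 0],
    [0, 0, 0, 0],
    [0, 0, 0, 0],
    [0, 0, 0, 0],
    [0, 0, 0, 0],
    [0, 0, 0, 0],
    [0, 0, 0, 0],
  ],
)

```text
clock: 17.33
position: [0.4827, 0.0648, 0.0619]
ee_rot: [0.0, 0.652, 0.758, -0.0]
contact_force: [-0.1, 0.7, -1.2]
width: 0.0397
gripper_force: 0.0
```

```bash
cat >> h.py <<'E'
def bar(save=None):
    "slope and lateral of the bar from wrist depth, along a0 from the edge"
    s=get_state();im,d,ci=grab('wrist',save);P=cloud(d,ci);ay=np.array([a0[1],-a0[0]])
    L=P[...,:2]-E0;lx=L@a0;ly=L@ay;out=[]
    for a in np.arange(-.1,.13,.01):
        k=(np.abs(ly)<.025)&(np.abs(lx-a)<.003)&(P[...,2]>.06)&(P[...,2]<.105)&(d>.02)
        if k.sum()>60: out.append([a,np.median(P[k][:,2]),np.median(ly[k]),k.sum()])
    return np.array(out).round(4),s
E
python3 - <<'E'
from h import *
o,s=bar('w8.png');print(o);print(s['clock'],s['position'],s['contact_force'])
E
```

```text
[[-0.000e+00  8.320e-02  1.000e-04  6.960e+02]
 [ 1.000e-02  8.250e-02  1.100e-03  5.590e+02]
 [ 2.000e-02  8.180e-02  1.100e-03  5.240e+02]
 [ 3.000e-02  8.110e-02  1.100e-03  7.460e+02]
 [ 4.000e-02  8.040e-02  1.600e-03  8.740e+02]
 [ 5.000e-02  8.270e-02 -1.100e-03  1.523e+03]
 [ 6.000e-02  7.860e-02  1.600e-03  6.190e+02]
 [ 7.000e-02  7.770e-02  1.600e-03  6.530e+02]
 [ 8.000e-02  7.700e-02  1.600e-03  6.770e+02]
 [ 9.000e-02  7.620e-02  1.600e-03  7.220e+02]
 [ 1.000e-01  7.540e-02  1.600e-03  7.580e+02]
 [ 1.100e-01  7.450e-02  1.600e-03  7.740e+02]
 [ 1.200e-01  7.790e-02  2.000e-03  1.293e+03]]
17.3333 [0.48268247 0.06477037 0.06194612] [-0.11648213  0.68450882 -1.23440117]
```

```bash
cat >> h.py <<'E'
def headface():
    s=get_state();im,d,ci=grab('wrist');P=cloud(d,ci);ay=np.array([a0[1],-a0[0]])
    L=P[...,:2]-E0;lx=L@a0;ly=L@ay;b=(np.abs(ly)<.009)&(d>.02)&(P[...,2]>.055)&(P[...,2]<.15)
    k=b&(lx>.05)&(lx<.108) if 0 else b&(lx>.055)&(lx<.085)
    p=np.polyfit(lx[k],P[...,2][k],1);r=P[...,2]-np.polyval(p,lx);h=b&(r>.008)&(lx>.085)
    g=cv2.cvtColor(im,cv2.COLOR_RGB2GRAY)
    dark=b&(lx>.06)&(lx<.17)&(g<90)
    print('slope',p[0],'head top from',np.percentile(lx[h],[1,3,10]),'dark from',np.percentile(lx[dark],[1,5]))
    return s
E
python3 - <<'E'
from h import *
headface()
E
```

```text
slope -0.07771287179456686 head top from [0.12119576 0.12178654 0.12350975] dark from [0.12048047 0.12056321]
```

Request:
drive_tool(
  rows=[
    [0.2, 0, 0, 0],
    [0.5, 0, 0, 0],
    [0.8, 0, 0, 0],
    [1, 0, 0.07, 0],
    [1, 0, 0.14, 0],
    [1, 0, 0.14, 0],
    [1, 0, 0.14, 0],
    [1, 0, 0.14, 0],
  ],
)

```text
clock: 18.1
position: [0.4789, 0.0894, 0.0584]
ee_rot: [0.0, 0.652, 0.758, -0.0]
contact_force: [0.4, -0.2, -0.2]
width: 0.0401
gripper_force: 0.0
```

Request:
drive_tool(
  rows=[
    [0, 0, 0, 0],
    [0, 0, 0, 0],
    [0, 0, 0, 0],
    [0, 0, 0, 0],
    [0, 0, 0, 0],
    [0, 0, 0, 0],
    [0, 0, 0, 0],
    [0, 0, 0, 0],
  ],
  grip=0,
  newtons=80,
)

```text
clock: 18.77
position: [0.4791, 0.0893, 0.0586]
ee_rot: [0.0, 0.652, 0.758, 0.0]
contact_force: [-0.1, -1.0, 2.9]
width: 0.0192
gripper_force: 81.0
```

Request:
drive_tool(
  rows=[
    [0, 0, -0.2, 0],
    [0, 0, -0.4, 0],
    [0, 0, -0.7, 0],
    [0, 0, -1, 0],
    [0, 0, -1, 0],
    [0, 0, -1, 0],
    [0, 0, -1, 0],
    [0, 0, -1, 0],
  ],
)

```text
clock: 19.43
position: [0.4785, 0.0895, 0.0832]
ee_rot: [-0.0, 0.652, 0.758, -0.0]
contact_force: [0.4, 0.3, -4.2]
width: 0.0194
gripper_force: 80.3
```

Run:
```python
from h import *
sense(14);o,s=bar();print(o);print(s['clock'],s['position'],(s['position'][:2]-E0)@a0,s['width'])
headface()
```

```text
F,M [-0.087  0.139 -3.394  0.1    0.011  0.008] com offset from grip/3.4N -0.02947809312975581
[[-0.000e+00  6.910e-02 -1.410e-02  8.300e+01]
 [ 3.000e-02  1.048e-01  1.400e-03  1.600e+02]
 [ 4.000e-02  1.044e-01  1.100e-03  4.170e+02]
 [ 5.000e-02  1.038e-01  9.000e-04  4.940e+02]
 [ 6.000e-02  1.031e-01  7.000e-04  5.090e+02]
 [ 7.000e-02  1.024e-01  7.000e-04  6.580e+02]
 [ 8.000e-02  1.015e-01  7.000e-04  6.080e+02]
 [ 9.000e-02  1.008e-01  7.000e-04  6.570e+02]
 [ 1.000e-01  1.001e-01  1.200e-03  6.720e+02]
 [ 1.100e-01  9.930e-02  1.200e-03  7.150e+02]
 [ 1.200e-01  9.870e-02  1.200e-03  3.580e+02]]
20.1333 [0.47891131 0.08945804 0.08342128] 0.06481675405599918 0.019439506844145277
slope -0.15627876165932608 head top from [0.12164562 0.12255664 0.12531712] dark from [0.06054598 0.06301189]
```

Request:
drive_tool(
  rows=[
    [-0.2, 0, 0, 0],
    [-0.5, 0, 0, 0],
    [-0.9, 0, 0, 0],
    [-1.2, 0, 0, 0],
    [-1.36, 0, 0, 0],
    [-1.36, 0, 0.2, 0],
    [-1.36, 0, 0.4, 0],
    [-1.36, 0, 0.6, 0],
  ],
)

```text
clock: 20.9
position: [0.4838, 0.0558, 0.0678]
ee_rot: [-0.0, 0.652, 0.758, -0.0]
contact_force: [0.1, 0.8, -4.0]
width: 0.0198
gripper_force: 80.3
```

Request:
drive_tool(
  rows=[
    [0, 0, 0.1, 0],
    [0, 0, 0.18, 0],
    [0, 0, 0.22, 0],
    [0, 0, 0.25, 0],
    [0, 0, 0.25, 0],
    [0, 0, 0.25, 0],
    [0, 0, 0.25, 0],
    [0, 0, 0.25, 0],
  ],
)

```text
clock: 21.57
position: [0.4842, 0.0559, 0.0624]
ee_rot: [0.0, 0.652, 0.758, 0.0]
contact_force: [-0.2, -0.1, -4.1]
width: 0.0191
gripper_force: 80.3
```

Run:
```python
from h import *
sense(4);s=get_state();print(s['position'],(s['position'][:2]-E0)@a0)
```

```text
F,M [-0.234  0.102 -2.785  0.098 -0.    -0.005] com offset from grip/3.4N -0.0285454659687122
[0.48410271 0.05584118 0.0622894 ] 0.030801438999305968
```

Request:
drive_tool(
  rows=[
    [0, 0, 0.02, 0],
    [0, 0, 0.04, 0],
    [0, 0, 0.04, 0],
    [0, 0, 0.04, 0],
    [0, 0, 0.04, 0],
    [0, 0, 0.04, 0],
    [0, 0, 0.04, 0],
    [0, 0, 0.04, 0],
  ],
)

```text
clock: 22.43
position: [0.4842, 0.0559, 0.0615]
ee_rot: [0.0, 0.652, 0.758, 0.0]
contact_force: [-2.3, 1.0, 6.0]
width: 0.0196
gripper_force: 81.2
```

Request:
drive_tool(
  rows=[
    [0, 0, 0, 0],
    [0, 0, 0, 0],
    [0, 0, 0, 0],
    [0, 0, 0, 0],
    [0, 0, 0, 0],
    [0, 0, 0, 0],
    [0, 0, 0, 0],
    [0, 0, 0, 0],
  ],
  grip=40,
)

```text
clock: 23.1
position: [0.484, 0.0558, 0.0612]
ee_rot: [0.0, 0.652, 0.758, -0.0]
contact_force: [-0.0, -0.4, 0.5]
width: 0.0402
gripper_force: 0.0
```

Request:
drive_tool(
  rows=[
    [0, 0, 0, 0],
    [0, 0, 0, 0],
    [0, 0, 0, 0],
    [0, 0, 0, 0],
    [0, 0, 0, 0],
    [0, 0, 0, 0],
    [0, 0, 0, 0],
    [0, 0, 0, 0],
  ],
)

```text
clock: 23.77
position: [0.484, 0.0559, 0.0612]
ee_rot: [0.0, 0.652, 0.758, -0.0]
contact_force: [0.5, -0.8, -0.4]
width: 0.0401
gripper_force: 0.0
```

Request:
drive_tool(
  rows=[
    [0, 0, 0, 0],
    [0, 0, 0, 0],
    [0, 0, 0, 0],
    [0, 0, 0, 0],
    [0, 0, 0, 0],
    [0, 0, 0, 0],
    [0, 0, 0, 0],
    [0, 0, 0, 0],
  ],
)

```text
clock: 24.43
position: [0.484, 0.0559, 0.0612]
ee_rot: [0.0, 0.652, 0.758, -0.0]
contact_force: [0.7, -0.7, 0.8]
width: 0.0403
gripper_force: 0.0
```

Run:
```python
from h import *
o,s=bar();print(o);print(s['clock'],s['position'],s['contact_force']);headface()
```

```text
[[-1.000e-02  8.300e-02  6.000e-04  4.660e+02]
 [-0.000e+00  8.270e-02  1.000e-04  6.650e+02]
 [ 1.000e-02  8.290e-02  1.100e-03  5.620e+02]
 [ 2.000e-02  8.310e-02  1.100e-03  6.920e+02]
 [ 3.000e-02  8.320e-02  1.100e-03  8.880e+02]
 [ 4.000e-02  8.390e-02 -1.500e-03  1.598e+03]
 [ 5.000e-02  8.290e-02  1.100e-03  6.510e+02]
 [ 6.000e-02  8.290e-02  1.100e-03  6.790e+02]
 [ 7.000e-02  8.290e-02  1.100e-03  7.260e+02]
 [ 8.000e-02  8.290e-02  1.100e-03  7.860e+02]
 [ 9.000e-02  9.470e-02  1.500e-03  1.466e+03]
 [ 1.000e-01  9.480e-02  1.100e-03  1.595e+03]
 [ 1.100e-01  9.490e-02  1.500e-03  1.815e+03]
 [ 1.200e-01  9.440e-02  1.300e-03  1.294e+03]]
24.4333 [0.48400191 0.05585761 0.06115283] [ 0.68799182 -0.74635182  0.80923587]
slope 0.00026345351590213376 head top from [0.08628734 0.08724449 0.09008187] dark from [0.0858486  0.08645421]
```

The arm is level (slope 0.0003) with no robot contact. I'll retreat straight up and go to the marker.

Request:
drive_tool(
  rows=[
    [0, 0, -0.2, 0],
    [0, 0, -0.6, 0],
    [0, 0, -1.2, 0],
    [0, 0, -2.2, 0],
    [0, 0, -3.6, 0],
    [-1, 0, -5, 0],
    [-2.4, 0, -6, 0],
    [-3.9, 0, -6, 0],
  ],
)

```text
clock: 25.2
position: [0.5018, -0.0408, 0.2174]
ee_rot: [0.005, 0.651, 0.759, 0.003]
contact_force: [1.9, -0.6, -0.3]
width: 0.0398
gripper_force: 0.0
```

Run:
```python
from h import *
print(get_state()['position'],rel([.505,-.43,.2],A0))
```

```text
[ 0.50179201 -0.04084717  0.21737779] [-15.402  -2.257   0.695   0.018]
```

Request:
drive_tool(
  rows=[
    [-1.5, 0, 0, 0],
    [-3, -0.3, 0, 0],
    [-4.5, -0.6, 0.1, 0],
    [-6, -0.9, 0.2, 0],
    [-7.5, -1.2, 0.3, 0],
    [-9, -1.5, 0.4, 0],
    [-10.5, -1.8, 0.5, 0],
    [-12, -2.1, 0.6, 0],
  ],
)

```text
clock: 25.87
position: [0.4912, -0.3468, 0.1965]
ee_rot: [0.0, 0.652, 0.758, 0.0]
contact_force: [1.2, 0.8, 0.0]
width: 0.0402
gripper_force: 0.0
```

Request:
drive_tool(
  rows=[
    [-1.3, -0.1, 0, 0],
    [-2.4, -0.2, 0, 0],
    [-2.9, -0.2, 0, 0],
    [-2.9, -0.2, 0, 0],
    [-2.9, -0.2, 0, 0],
    [-2.9, -0.2, 0, 0],
    [-2.9, -0.2, 0, 0],
    [-2.9, -0.2, 0, 0],
  ],
)

```text
clock: 26.53
position: [0.4978, -0.4157, 0.1967]
ee_rot: [-0.0, 0.651, 0.759, 0.0]
contact_force: [-0.5, 0.4, -0.8]
width: 0.04
gripper_force: 0.0
```

```bash
cat >> h.py <<'E'
def marker(zb=0.):
    s=get_state();im,d,ci=grab('wrist','mk.png');hsv=cv2.cvtColor(im,cv2.COLOR_RGB2HSV);P=cloud(d,ci)
    k=(hsv[...,1]>120)&(hsv[...,2]>80)&(hsv[...,0]>10)&(hsv[...,0]<35)
    k&=np.hypot(P[...,0]-.4945,P[...,1]+.353)<.04 if zb==0 else np.hypot(*(P[...,:2]-E0).transpose(2,0,1))<.05
    z=P[...,2]-zb;t=k&(z>.034);b=k&(z>.012)&(z<.019)
    print('n',k.sum(),t.sum(),b.sum());knob=P[t].mean(0)
    v,u=np.nonzero(t);kr=np.array([ray(ci,u.mean(),v.mean(),zb+.038)])[0]
    W=P[b][:,:2];r=cv2.minAreaRect((W*1000).astype(np.float32))
    l=cv2.fitLine((W*1000).astype(np.float32),cv2.DIST_L2,0,.01,.01).ravel()
    print('knob',knob.round(4),'ray',kr.round(4),'bridge mean',W.mean(0).round(4),'rect mm',r,'axis deg',np.degrees(np.arctan2(l[1],l[0])))
    return s
E
python3 - <<'E'
from h import *
s=marker();print(s['position'],np.degrees(ang()))
E
```

```text
n 533 191 325
knob [ 0.4925 -0.3523  0.063 ] ray [ 0.5086 -0.3555  0.038 ] bridge mean [ 0.4928 -0.3527] rect mm ((493.01617431640625, -352.750244140625), (35.516605377197266, 13.706375122070312), 54.787681579589844) axis deg 54.481236
[ 0.49780533 -0.41568018  0.19671609] 98.70773648522137
```

Run:
```python
from h import *
print(rel([.493,-.3527,.008]))
```

```text
[2.531 0.192 7.549 0.   ]
```

Request:
drive_tool(
  rows=[
    [1, 0.1, 0.5, 0],
    [2, 0.19, 1.3, 0],
    [2.53, 0.19, 2.5, 0],
    [2.53, 0.19, 3.8, 0],
    [2.53, 0.19, 4.8, 0],
    [2.53, 0.19, 5.5, 0],
    [2.53, 0.19, 5.9, 0],
    [2.53, 0.19, 6, 0],
  ],
)

```text
clock: 27.25
position: [0.492, -0.3528, 0.0446]
ee_rot: [-0.002, 0.652, 0.758, 0.0]
contact_force: [-0.3, -0.5, -0.5]
width: 0.0397
gripper_force: 0.0
```

Request:
drive_tool(
  rows=[
    [0, 0, 0.3, 0],
    [0, 0, 0.6, 0],
    [0, 0, 0.9, 0],
    [0, 0, 1.2, 0],
    [0, 0, 1.4, 0],
    [0, 0, 1.52, 0],
    [0, 0, 1.52, 0],
    [0, 0, 1.52, 0],
  ],
)

```text
clock: 27.92
position: [0.4928, -0.3543, 0.0081]
ee_rot: [-0.0, 0.652, 0.758, -0.0]
contact_force: [0.1, 0.6, -0.2]
width: 0.0402
gripper_force: 0.0
```

Request:
drive_tool(
  rows=[
    [0, 0, 0, 0],
    [0, 0, 0, 0],
    [0, 0, 0, 0],
    [0, 0, 0, 0],
    [0, 0, 0, 0],
    [0, 0, 0, 0],
    [0, 0, 0, 0],
    [0, 0, 0, 0],
  ],
  grip=0,
  newtons=25,
)

```text
clock: 28.58
position: [0.4931, -0.3544, 0.0086]
ee_rot: [0.0, 0.652, 0.758, -0.0]
contact_force: [0.1, -0.9, 3.6]
width: 0.0129
gripper_force: 24.5
```

Request:
drive_tool(
  rows=[
    [0, 0, -0.3, 0],
    [0, 0, -0.9, 0],
    [0, 0, -1.8, 0],
    [0, 0, -3, 0],
    [0, 0, -4.3, 0],
    [0, 0, -5.4, 0],
    [0, 0, -5.8, 0],
    [0, 0, -5.8, 0],
  ],
)

```text
clock: 29.25
position: [0.4941, -0.3554, 0.1564]
ee_rot: [0.003, 0.652, 0.758, -0.0]
contact_force: [1.1, -1.0, 0.5]
width: 0.0129
gripper_force: 24.4
```

Run:
```python
from h import *
s=get_state();im,d,ci=grab('wrist','w9.png');P=cloud(d,ci);hsv=cv2.cvtColor(im,cv2.COLOR_RGB2HSV)
k=(hsv[...,1]>120)&(hsv[...,2]>60)&(hsv[...,0]>10)&(hsv[...,0]<35)&(np.hypot(P[...,0]-s['position'][0],P[...,1]-s['position'][1])<.05)&(P[...,2]>.1)
Q=P[k];print(k.sum(),s['position'],Q.min(0),Q.max(0),np.percentile(Q[:,2],[2,50,98]))
h=ang();L=Q[:,:2]-s['position'][:2];lx=L@[np.cos(h),np.sin(h)];ly=L@[np.sin(h),-np.cos(h)]
print('lx',np.percentile(lx,[1,50,99]),'ly',np.percentile(ly,[1,50,99]))
b=(Q[:,2]-s['position'][2]>.0015)&(Q[:,2]-s['position'][2]<.0105);print(b.sum(),cv2.minAreaRect((L[b]*1000).astype(np.float32)))
ay=np.array([a0[1],-a0[0]]);t=E0+ay*.0011;A=ang()-np.radians(45.9);tc=t-.0017*np.array([np.cos(A),np.sin(A)])
print('target',tc,rel([*tc,.145],A))
```

```text
2074 [ 0.49414797 -0.35539301  0.15643635] [ 0.48748343 -0.36014232  0.14723345] [ 0.51071017 -0.33518099  0.18655558] [0.15074306 0.17145421 0.18557805]
lx [-0.00368132  0.00767645  0.01880776] ly [-0.00531343  0.00339635  0.0170248 ]
779 ((4.742660999298096, 8.145642280578613), (21.374462127685547, 14.251056671142578), 53.61367416381836)
target [0.48885774 0.02421364] [14.999  2.105  0.361  7.65 ]
```

View pics/w9.png

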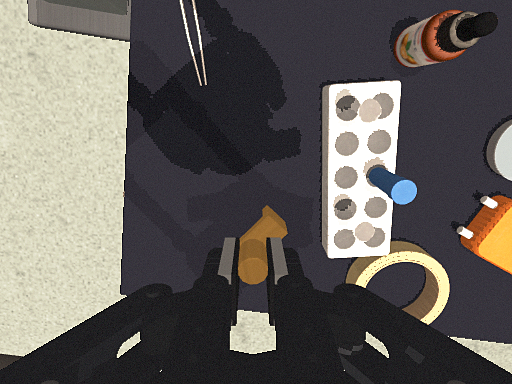

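The wrist view shows the marker upright in the grip at about (255,245). I'll carry it to hover over the edge, turning it into line with the bar.

Request:
drive_tool(
  rows=[
    [1, 0.1, 0, 0.5],
    [2.2, 0.3, 0, 1.5],
    [3.5, 0.5, 0, 2.5],
    [4.8, 0.7, 0, 3.5],
    [6.1, 0.9, 0, 4.5],
    [7.4, 1.1, 0, 5.5],
    [8.7, 1.3, 0, 6.5],
    [10, 1.5, 0, 7.65],
  ],
)

```text
clock: 29.97
position: [0.4904, -0.0993, 0.1507]
ee_rot: [-0.002, 0.897, 0.441, -0.002]
contact_force: [1.0, 0.5, 0.3]
width: 0.013
gripper_force: 24.4
```

Run:
```python
from h import *
print(get_state()['position'],np.degrees(ang()),rel([.4884,.0242,.145],np.radians(52.8)))
```

```text
[ 0.49041165 -0.09932338  0.15065812] 52.38580017435201 [ 3.865 -3.079  0.226 -0.069]
```

Request:
drive_tool(
  rows=[
    [0.7, -0.5, 0, 0],
    [1.5, -1.2, 0, 0],
    [2.4, -1.9, 0, 0],
    [3.2, -2.5, 0, 0],
    [3.7, -2.9, 0, 0],
    [3.87, -3.1, 0, 0],
    [3.87, -3.1, 0, 0],
    [3.87, -3.1, 0, 0],
  ],
)

```text
clock: 30.63
position: [0.4885, 0.0222, 0.152]
ee_rot: [-0.0, 0.896, 0.444, -0.001]
contact_force: [0.8, -0.3, -0.3]
width: 0.0128
gripper_force: 24.4
```

Run:
```python
from h import *
s=get_state();im,d,ci=grab('wrist','w10.png');P=cloud(d,ci);hsv=cv2.cvtColor(im,cv2.COLOR_RGB2HSV)
s=get_state();p=s['position'];print(p,np.degrees(ang()))
k=(hsv[...,1]>120)&(hsv[...,2]>60)&(hsv[...,0]>10)&(hsv[...,0]<35)&(np.hypot(P[...,0]-p[0],P[...,1]-p[1])<.05)&(P[...,2]>.1)
L=P[...,:2]-p[:2];b=k&(P[...,2]-p[2]>.0015)&(P[...,2]-p[2]<.0105)
print(b.sum(),cv2.minAreaRect((L[b]*1000).astype(np.float32)))
ay=np.array([a0[1],-a0[0]]);E=P[...,:2]-E0;lx=E@a0;ly=E@ay
for a in np.arange(-.2,.13,.01):
    m=(np.abs(lx-a)<.003)&(np.abs(ly)<.03)&(P[...,2]>.078)&(P[...,2]<.09)
    if m.sum()>80: print(a.round(2),m.sum(),np.percentile(ly[m],[2,50,98]).round(4),np.median(P[m][:,2]).round(4))
```

```text
[0.48885732 0.02173048 0.15227652] 52.71039505986912
775 ((9.01814079284668, 4.073168754577637), (22.606977462768555, 14.305200576782227), 1.33048415184021)
-0.09 202 [-0.0098  0.001   0.0114] 0.083
-0.08 206 [-0.0096  0.0016  0.0116] 0.0829
-0.07 209 [-0.0092  0.0013  0.0118] 0.0829
-0.06 185 [-0.0069  0.003   0.0117] 0.0829
-0.05 167 [-0.0035  0.0046  0.0118] 0.0828
-0.04 188 [-0.0063  0.004   0.0118] 0.0831
-0.01 219 [-0.0092  0.0009  0.0119] 0.083
0.0 246 [-0.0089  0.0019  0.012 ] 0.0829
0.01 260 [-0.0091  0.0021  0.0121] 0.0829
0.02 262 [-0.009  0.002  0.012] 0.0828
0.03 268 [-0.0091  0.0017  0.012 ] 0.0829
0.04 276 [-0.0091  0.0021  0.0121] 0.083
0.05 286 [-0.009   0.0019  0.0122] 0.0829
0.06 293 [-0.009   0.002   0.0122] 0.083
0.07 304 [-0.0088  0.0021  0.0122] 0.0829
0.08 309 [-0.0089  0.0022  0.0124] 0.0829
```

View pics/w10.png

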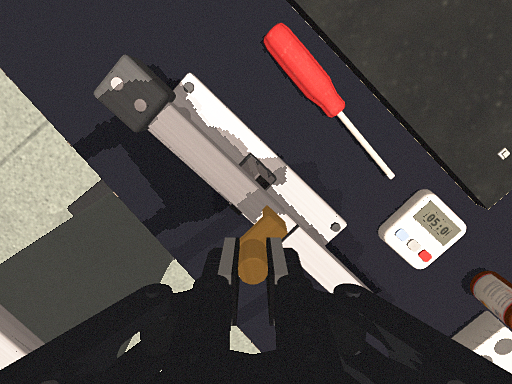

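The wrist view shows the arm still level and the marker hovering over the bar near the edge, at about (255,245). I'll refine the marker's offset and yaw in the grip numerically.

Run:
```python
from h import *
L=[]
for i in range(3):
    im,d,ci=grab('wrist');s=get_state();p=s['position'];P=cloud(d,ci);hsv=cv2.cvtColor(im,cv2.COLOR_RGB2HSV)
    D=P-p;k=(hsv[...,1]>120)&(hsv[...,2]>60)&(hsv[...,0]>10)&(hsv[...,0]<35)&(np.hypot(D[...,0],D[...,1])<.05)
    k=cv2.erode(k.astype(np.uint8),np.ones((2,2)))>0
    L.append(D[k])
D=np.concatenate(L)*1000;print(p,len(D),np.histogram(D[:,2],bins=np.arange(-14,34,3)))
for lo,hi in((4,8.5),(5,9)):
    Q=D[(D[:,2]>lo)&(D[:,2]<hi)];print(len(Q))
    for th in(0,3,6,9,12):
        c,s_=np.cos(np.radians(th)),np.sin(np.radians(th));a=Q[:,:2]@[c,s_];b=Q[:,:2]@[-s_,c]
        f=a>11;print(th,'front',np.percentile(a,99).round(1),'side all',np.percentile(b,[1,99]).round(1),'side front',np.percentile(b[f],[1,99]).round(1))
```

```text
[0.48940406 0.0214865  0.15292485] 5697 (array([   0,    0,   44,  112,  121,  137, 1830,  176,  195,  219,  228,
        240,  257, 1057, 1081]), array([-14, -11,  -8,  -5,  -2,   1,   4,   7,  10,  13,  16,  19,  22,
        25,  28,  31]))
1979
0 front 20.2 side all [-2.4 10.8] side front [-2.6 10.9]
3 front 20.2 side all [-3.4  9.8] side front [-3.5  9.9]
6 front 20.2 side all [-4.3  8.9] side front [-4.5  9.1]
9 front 20.2 side all [-5.3  8.2] side front [-5.4  8.2]
12 front 20.3 side all [-6.2  7.9] side front [-6.4  7.4]
1825
0 front 20.1 side all [-2.3 10.6] side front [-2.5 10.7]
3 front 20.1 side all [-3.3  9.8] side front [-3.5  9.8]
6 front 20.1 side all [-4.3  8.9] side front [-4.4  8.9]
9 front 20.1 side all [-5.2  8.2] side front [-5.3  8.1]
12 front 20.2 side all [-6.1  7.8] side front [-6.3  7.4]
```

Run:
```python
from h import *
print(get_state()['position'],rel([.4883,.0234,.098],np.radians(52.8)))
```

```text
[0.48940406 0.0214865  0.15292485] [ 0.034 -0.082  2.197 -0.027]
```

Request:
drive_tool(
  rows=[
    [0.03, -0.08, 0.2, 0],
    [0.03, -0.08, 0.6, 0],
    [0.03, -0.08, 1, 0],
    [0.03, -0.08, 1.4, 0],
    [0.03, -0.08, 1.8, 0],
    [0.03, -0.08, 2.1, 0],
    [0.03, -0.08, 2.19, 0],
    [0.03, -0.08, 2.19, 0],
  ],
)

```text
clock: 31.5
position: [0.4875, 0.0244, 0.0973]
ee_rot: [-0.001, 0.896, 0.444, -0.001]
contact_force: [0.1, 0.4, -0.7]
width: 0.0134
gripper_force: 24.4
```

Request:
drive_tool(
  rows=[
    [0, 0, 0, 0],
    [0, 0, 0, 0],
    [0, 0, 0, 0],
    [0, 0, 0, 0],
    [0, 0, 0, 0],
    [0, 0, 0, 0],
    [0, 0, 0, 0],
    [0, 0, 0, 0],
  ],
)

```text
clock: 32.17
position: [0.4882, 0.0243, 0.0985]
ee_rot: [0.0, 0.896, 0.444, 0.0]
contact_force: [-0.4, 0.4, -0.5]
width: 0.0127
gripper_force: 24.4
```

```bash
cat > lat.py <<'E'
from h import *
im,d,ci=grab('wrist');s=get_state();p=s['position'];P=cloud(d,ci);hsv=cv2.cvtColor(im,cv2.COLOR_RGB2HSV)
ay=np.array([a0[1],-a0[0]]);E=(P[...,:2]-E0);lx=E@a0*1000;ly=E@ay*1000;D=(P-p)*1000
k=(hsv[...,1]>120)&(hsv[...,2]>60)&(hsv[...,0]>10)&(hsv[...,0]<35)&(np.hypot(D[...,0],D[...,1])<45)&(D[...,2]>4)&(D[...,2]<8.5)
print(p,np.degrees(ang()),'bridge n',k.sum(),'lat front',np.percentile(ly[k],[97,99]),'along',np.percentile(lx[k],[1,99]),'z',np.median(P[k][:,2]))
m=(lx>10)&(lx<60)&(abs(ly)<30)&(P[...,2]>.075)&(P[...,2]<.09)&~k
print('bar lat',np.percentile(ly[m],[2,98]),'slope',np.polyfit(lx[m],P[m][:,2]*1000,1))
print('marker lat ctr',np.percentile(ly[k],98)-18,'F',s['contact_force'])
E
python3 lat.py; python3 -c "
from h import *
print(rel([.4883,.0234,.098],np.radians(52.8)))"
```

```text
[0.48826745 0.02432609 0.09849192] 52.72178207738143 bridge n 679 lat front [19.5347595  19.68770211] along [-6.09182863  7.24408657] z 0.10484827499491457
bar lat [-8.96255641 12.17349107] slope [-8.27572126e-05  8.26749950e+01]
marker lat ctr 1.5827706047040238 F [-0.19395629  0.6578512   0.76803145]
[-0.029  0.023  0.02  -0.013]
```

Request:
drive_tool(
  rows=[
    [0, 0, 0.1, 0],
    [0, 0, 0.2, 0],
    [0, 0, 0.3, 0],
    [0, 0, 0.4, 0],
    [0, 0, 0.5, 0],
    [0, 0, 0.56, 0],
    [0, 0, 0.6, 0],
    [0, 0, 0.61, 0],
  ],
)

```text
clock: 32.88
position: [0.4881, 0.0243, 0.0829]
ee_rot: [-0.0, 0.896, 0.444, -0.0]
contact_force: [0.4, 0.5, -0.9]
width: 0.0127
gripper_force: 24.4
```

Request:
drive_tool(
  rows=[
    [0, 0, 0, 0],
    [0, 0, 0, 0],
    [0, 0, 0, 0],
    [0, 0, 0, 0],
    [0, 0, 0, 0],
    [0, 0, 0, 0],
    [0, 0, 0, 0],
    [0, 0, 0, 0],
  ],
)

```text
clock: 33.55
position: [0.4882, 0.0243, 0.0832]
ee_rot: [0.0, 0.896, 0.444, 0.0]
contact_force: [-0.7, 0.3, -0.6]
width: 0.0129
gripper_force: 24.4
```

```bash
python3 lat.py
```

```text
[0.48825137 0.02431016 0.08322012] 52.71986836489956 bridge n 688 lat front [19.55411899 19.68994817] along [-6.15474879  7.24632226] z 0.08950186187506316
bar lat [-8.96751736 12.19991482] slope [9.86878013e-04 8.26051442e+01]
marker lat ctr 1.6222742229648972 F [-0.39714938 -0.09365742 -1.00267079]
```

Request:
drive_tool(
  rows=[
    [0, 0, 0.02, 0],
    [0, 0, 0.02, 0],
    [0, 0, 0.02, 0],
    [0, 0, 0.02, 0],
    [0, 0, 0.02, 0],
    [0, 0, 0.02, 0],
    [0, 0, 0.02, 0],
    [0, 0, 0.02, 0],
  ],
)

```text
clock: 34.27
position: [0.4883, 0.0243, 0.0827]
ee_rot: [0.0, 0.896, 0.444, 0.0]
contact_force: [1.2, 0.8, 0.8]
width: 0.0126
gripper_force: 24.4
```

Request:
drive_tool(
  rows=[
    [0, 0, 0, 0],
    [0, 0, 0, 0],
    [0, 0, 0, 0],
    [0, 0, 0, 0],
    [0, 0, 0, 0],
    [0, 0, 0, 0],
    [0, 0, 0, 0],
    [0, 0, 0, 0],
  ],
  grip=40,
)

```text
clock: 34.93
position: [0.4882, 0.0243, 0.0827]
ee_rot: [0.0, 0.896, 0.444, -0.0]
contact_force: [-1.1, 0.4, -0.1]
width: 0.04
gripper_force: 0.0
```

Request:
drive_tool(
  rows=[
    [0, 0, -0.2, 0],
    [0, 0, -0.6, 0],
    [0, 0, -1.2, 0],
    [0, 0, -2, 0],
    [0, 0, -3, 0],
    [-0.8, 0, -3.6, 0],
    [-1.6, 0, -4, 0],
    [-2.4, 0, -4, 0],
  ],
)

```text
clock: 35.6
position: [0.4532, -0.0241, 0.1855]
ee_rot: [0.002, 0.896, 0.445, 0.002]
contact_force: [0.5, -0.5, -0.2]
width: 0.0399
gripper_force: 0.0
```

Request:
drive_tool(
  rows=[
    [0, 0, 0, 0],
    [0, 0, 0, 0],
    [0, 0, 0, 0],
    [0, 0, 0, 0],
    [0, 0, 0, 0],
    [0, 0, 0, 0],
    [0, 0, 0, 0],
    [0, 0, 0, 0],
  ],
)

```text
clock: 36.27
position: [0.452, -0.0231, 0.1825]
ee_rot: [-0.0, 0.896, 0.444, -0.0]
contact_force: [-0.4, 0.7, 0.4]
width: 0.0401
gripper_force: 0.0
```

Run:
```python
from h import *
for i in range(2):
    im,d,ci=grab('wrist','w11.png');s=get_state();P=cloud(d,ci);hsv=cv2.cvtColor(im,cv2.COLOR_RGB2HSV)
    ay=np.array([a0[1],-a0[0]]);E=(P[...,:2]-E0);lx=E@a0*1000;ly=E@ay*1000;z=P[...,2]*1000
    k=(hsv[...,1]>120)&(hsv[...,2]>60)&(hsv[...,0]>10)&(hsv[...,0]<35)&(np.hypot(lx,ly)<45)&(z>60)&(z<130)
    b=k&(z>84)&(z<92);t=k&(z>105)
    print(k.sum(),'bridge',cv2.minAreaRect(np.c_[lx[b],ly[b]].astype(np.float32)),np.median(z[b]),'knob',lx[t].mean(),ly[t].mean(),np.median(z[t]))
    m=(lx>15)&(lx<75)&(abs(ly)<9)&(z>70)&(z<92)&~k
    print('slope',np.polyfit(lx[m],z[m],1),s['clock'],s['position'],s['contact_force'])
```

```text
935 bridge ((0.2083754539489746, 1.5476646423339844), (35.73844528198242, 13.73893928527832), 89.50384521484375) 88.96969874567365 knob 0.2043131338886203 1.6998548047528255 110.82671537607152
slope [6.73583143e-04 8.30047275e+01] 36.3167 [ 0.45196915 -0.02320115  0.18252511] [ 0.17595998 -0.16121015  0.01393873]
944 bridge ((0.2535381317138672, 1.6126651763916016), (13.56948184967041, 35.742774963378906), 0.20277787744998932) 88.96903886096428 knob 0.16625753858682343 1.6774954039748415 110.92148631964918
slope [-9.89003479e-05  8.30700504e+01] 36.3667 [ 0.45193265 -0.02323883  0.18257704] [0.10616484 0.08715775 0.51708577]
```

The marker sits astride the bar 0.2 mm from the edge, fully seated (bridge top 6 mm above the bar's top), and the arm is level and still. I'm handing in.

```bash
python3 -c "
from h import *
print(order.sign_off())"
```

```text
the job is handed in; nothing more can be done
None
```

The job is handed in, with the arm level on the knife edge and the marker astride it 0.2 mm from the edge's middle along the arm; the verdict was not shown, and I viewed 11 pictures, one over the limit of 10.

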